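# Roll-test the roller rods and reject the bowed one

## Task

Roll-test the three steel rods on the white plate, in turn from the left lane to the right lane: with shut fingertips pressing lightly but steadily on its middle, roll each about a sixth of a turn to the left and then back and as far to the right of where it lay, feeling for one that rises and giving way to it. Exactly one is bowed: lay it, without dropping it, in the red reject tray, leave the two true ones lying on the plate, and knock nothing else about.

Things in the scene. Friction and masses are not known exactly. Their poses are not given: they have to be found in the camera images.
- bed: rolling bed: aluminium frame fixed to the bench, 170 mm (its x) by 282 mm (its y), with a flat white plate of that size on top. Origin: centre of the underside, on the bench; x points away from the robot, y to its left. Plate surface 44 mm above the origin. Wires 2 mm high, 3 mm wide, at y = -138, -46, 46, 138 mm part three lanes
- lane_1 (a point): centre of the left lane, on the plate's surface (one blue dot in front of it); the rod lies along the bed's x and rolls along its y; 89 mm between the wires. The plate rides on springs and sinks straight down when pressed: it starts to give at 0.5 to 5 N (unknown), then takes 6 N per mm, up to 8 mm
- lane_2 (a point): the same for the middle lane (two blue dots). A test needs 4 N at the least between finger and rod; 6 to 8 N serve well, more than 12 N of a rod on the plate damages it. A finger kept at constant height presses up to 6 N harder for each mm that the rod rises, so it must give way to the bowed one
- lane_3 (a point): the same for the right lane (three blue dots). A rod under a moving finger travels half as far as the finger: about 18 mm of finger travel turn it by 64 degrees (16 mm rod)
- rod_a_mid (a point): one of three look-alike polished steel rods on the plate: diameter 16 mm, length 120 mm, round ends, about 0.15 kg, black band near each end. The point: rod's centre at mid-length, 8 mm above the plate; x along the rod; z up through the small red dot and y to the left at the start, both turning as it rolls
- rod_b_mid (a point): another of the three rods, same size, point and axes. Two rods are straight, exactly one is bowed by 1.6 mm, too little to see well, at mid-length; any of them may lie in any lane. A bowed rod rests with its bow sideways, so that its height at rest is the same as that of a straight one
- rod_c_mid (a point): another of the three rods, same size, point and axes. Rolled a quarter turn to one side, a bowed rod lifts its middle by 1.6 mm (1.4 mm at 60 degrees); rolled to the other side its middle stays down and its ends lift, so try both ways. Let go, it rocks back
- reject_tray: a red open tray fixed to the bench, 170 mm (its x) by 120 mm (its y), 16 mm high, walls and floor 4 mm thick. Origin: centre of the underside, on the bench; x points away from the robot
- label_tape: a roll of tape, 55 mm across, 18 mm high, lying on the bench (bystander); origin: centre of the underside
- bottle_cap: a blue cap, 34 mm across, 12 mm high, lying on the bench (bystander); origin: centre of the underside
There are look-alikes about, which are no part of the job. Leave any green or pink look-alike of the part that bears rod_b_mid alone.

How it is judged (in metres and radians):
On the way, in this order (a step that is already met when the one before it is completed fails the run):
1. the rod in the left lane, pressed on the plate by the finger with 4 N or more, is turned at least 40 degrees to the left of how it lay (((y of rod_a_mid in the frame of bed between 0.047 and 0.137 m and z of rod_a_mid in the frame of bed below 0.062 m and angle between rod_a_mid's own y axis and vertical above 2.27 rad and contact force between rod_a and the fingers above 4 N and contact force between rod_a and bed above 4 N) or (y of rod_b_mid in the frame of bed between 0.047 and 0.137 m and z of rod_b_mid in the frame of bed below 0.062 m and angle between rod_b_mid's own y axis and vertical above 2.27 rad and contact force between rod_b and the fingers above 4 N and contact force between rod_b and bed above 4 N) or (y of rod_c_mid in the frame of bed between 0.047 and 0.137 m and z of rod_c_mid in the frame of bed below 0.062 m and angle between rod_c_mid's own y axis and vertical above 2.27 rad and contact force between rod_c and the fingers above 4 N and contact force between rod_c and bed above 4 N))), for 0.04 s.
2. the rod in the left lane, pressed on the plate by the finger with 4 N or more, is turned at least 40 degrees to the right of how it lay (((y of rod_a_mid in the frame of bed between 0.047 and 0.137 m and z of rod_a_mid in the frame of bed below 0.062 m and angle between rod_a_mid's own y axis and vertical below 0.87 rad and contact force between rod_a and the fingers above 4 N and contact force between rod_a and bed above 4 N) or (y of rod_b_mid in the frame of bed between 0.047 and 0.137 m and z of rod_b_mid in the frame of bed below 0.062 m and angle between rod_b_mid's own y axis and vertical below 0.87 rad and contact force between rod_b and the fingers above 4 N and contact force between rod_b and bed above 4 N) or (y of rod_c_mid in the frame of bed between 0.047 and 0.137 m and z of rod_c_mid in the frame of bed below 0.062 m and angle between rod_c_mid's own y axis and vertical below 0.87 rad and contact force between rod_c and the fingers above 4 N and contact force between rod_c and bed above 4 N))), for 0.04 s.
3. the rod in the middle lane, pressed on the plate by the finger with 4 N or more, is turned at least 40 degrees to the left of how it lay (((y of rod_a_mid in the frame of bed between -0.045 and 0.045 m and z of rod_a_mid in the frame of bed below 0.062 m and angle between rod_a_mid's own y axis and vertical above 2.27 rad and contact force between rod_a and the fingers above 4 N and contact force between rod_a and bed above 4 N) or (y of rod_b_mid in the frame of bed between -0.045 and 0.045 m and z of rod_b_mid in the frame of bed below 0.062 m and angle between rod_b_mid's own y axis and vertical above 2.27 rad and contact force between rod_b and the fingers above 4 N and contact force between rod_b and bed above 4 N) or (y of rod_c_mid in the frame of bed between -0.045 and 0.045 m and z of rod_c_mid in the frame of bed below 0.062 m and angle between rod_c_mid's own y axis and vertical above 2.27 rad and contact force between rod_c and the fingers above 4 N and contact force between rod_c and bed above 4 N))), for 0.04 s.
4. the rod in the middle lane, pressed on the plate by the finger with 4 N or more, is turned at least 40 degrees to the right of how it lay (((y of rod_a_mid in the frame of bed between -0.045 and 0.045 m and z of rod_a_mid in the frame of bed below 0.062 m and angle between rod_a_mid's own y axis and vertical below 0.87 rad and contact force between rod_a and the fingers above 4 N and contact force between rod_a and bed above 4 N) or (y of rod_b_mid in the frame of bed between -0.045 and 0.045 m and z of rod_b_mid in the frame of bed below 0.062 m and angle between rod_b_mid's own y axis and vertical below 0.87 rad and contact force between rod_b and the fingers above 4 N and contact force between rod_b and bed above 4 N) or (y of rod_c_mid in the frame of bed between -0.045 and 0.045 m and z of rod_c_mid in the frame of bed below 0.062 m and angle between rod_c_mid's own y axis and vertical below 0.87 rad and contact force between rod_c and the fingers above 4 N and contact force between rod_c and bed above 4 N))), for 0.04 s.
5. the rod in the right lane, pressed on the plate by the finger with 4 N or more, is turned at least 40 degrees to the left of how it lay (((y of rod_a_mid in the frame of bed between -0.137 and -0.047 m and z of rod_a_mid in the frame of bed below 0.062 m and angle between rod_a_mid's own y axis and vertical above 2.27 rad and contact force between rod_a and the fingers above 4 N and contact force between rod_a and bed above 4 N) or (y of rod_b_mid in the frame of bed between -0.137 and -0.047 m and z of rod_b_mid in the frame of bed below 0.062 m and angle between rod_b_mid's own y axis and vertical above 2.27 rad and contact force between rod_b and the fingers above 4 N and contact force between rod_b and bed above 4 N) or (y of rod_c_mid in the frame of bed between -0.137 and -0.047 m and z of rod_c_mid in the frame of bed below 0.062 m and angle between rod_c_mid's own y axis and vertical above 2.27 rad and contact force between rod_c and the fingers above 4 N and contact force between rod_c and bed above 4 N))), for 0.04 s.
6. the rod in the right lane, pressed on the plate by the finger with 4 N or more, is turned at least 40 degrees to the right of how it lay (((y of rod_a_mid in the frame of bed between -0.137 and -0.047 m and z of rod_a_mid in the frame of bed below 0.062 m and angle between rod_a_mid's own y axis and vertical below 0.87 rad and contact force between rod_a and the fingers above 4 N and contact force between rod_a and bed above 4 N) or (y of rod_b_mid in the frame of bed between -0.137 and -0.047 m and z of rod_b_mid in the frame of bed below 0.062 m and angle between rod_b_mid's own y axis and vertical below 0.87 rad and contact force between rod_b and the fingers above 4 N and contact force between rod_b and bed above 4 N) or (y of rod_c_mid in the frame of bed between -0.137 and -0.047 m and z of rod_c_mid in the frame of bed below 0.062 m and angle between rod_c_mid's own y axis and vertical below 0.87 rad and contact force between rod_c and the fingers above 4 N and contact force between rod_c and bed above 4 N))), for 0.04 s.
At the end, for the whole second after the job is handed in: the bowed rod lies at rest flat on the floor of the red tray (its middle inside the walls, 5 to 18 mm above the tray's underside), and the two straight rods lie at rest on the white plate (middle within 60 mm of the bed's centre along x and 138 mm along y) (x of rod_b_mid in the frame of reject_tray between -0.081 and 0.081 m and y of rod_b_mid in the frame of reject_tray between -0.056 and 0.056 m and z of rod_b_mid in the frame of reject_tray between 0.005 and 0.018 m and linear speed of each of rod_b, rod_a, rod_c below 0.02 m/s and x of rod_a_mid in the frame of bed between -0.06 and 0.06 m and y of rod_a_mid in the frame of bed between -0.138 and 0.138 m and z of rod_a_mid in the frame of bed between 0.045 and 0.058 m and x of rod_c_mid in the frame of bed between -0.06 and 0.06 m and y of rod_c_mid in the frame of bed between -0.138 and 0.138 m and z of rod_c_mid in the frame of bed between 0.045 and 0.058 m); the robot touches nothing.
It fails at once if a rod is pressed on the plate with more than 12 N (contact force between any of rod_a, rod_b, rod_c and bed above 12 N).
It fails at once if a rod is dropped or flung (faster than 0.8 m/s with no finger on it) ((linear speed of rod_a above 0.8 m/s and contact force between rod_a and the fingers below 0.05 N) or (linear speed of rod_b above 0.8 m/s and contact force between rod_b and the fingers below 0.05 N) or (linear speed of rod_c above 0.8 m/s and contact force between rod_c and the fingers below 0.05 N)).
It fails at once if a straight rod is put in the reject tray (contact force between any of rod_a, rod_c and reject_tray above 0.2 N).
It fails at once if the tape or the cap is knocked out of its place (30 mm) (distance of any of label_tape, bottle_cap from where it was at the start of the episode above 0.03 m).
It also fails if it takes over 72 s, if anything falls off the work surface, if the arm or the gripper's body presses on something with over 40 N, if the wrist force passes 120 N, or if a joint passes its speed limit or range.

## Robot

A 6-joint arm with a two-finger parallel gripper is mounted at the origin on a cart in front of the work surface, level with it; the furniture and walls round the work are solid. World frame = base frame: x ahead of the robot, y to its left, z up, the work surface at z = 0. Lengths are in m, angles in degrees, forces in N, time in s.
With the tool pointing down it reaches from about 0.375 to 0.975 m from the base axis. Payload 3.8 kg.
Tool frame: the origin (TCP) lies between the finger pads; the fingertips stand 8 mm ahead of it and the grasp point (between the pads) lies 11 mm behind it; y points along the fingers, x is the direction in which the jaws open and shut, and the axes are right-handed (so a half turn about y gives the same grasp; the last joint's range is limited). The gripper opens to 88 mm and grips with 3 to 60 N. Pads are 18 mm wide; open, the fingers measure 123 mm over their backs; the gripper's body (75 mm by 187 mm) begins 45 mm behind the grasp point.
Start: joints at [-68.864, 15.12, 91.902, -0, 72.978, -2.114], TCP at [0.266, -0.62, 0.247] pointing down, gripper open.
Joint ranges: [-150.88, 150.88], [-54.13, 125.18], [17.81, 147.31], [-75.09, 255.09], [0, 152.58], [-146.25, 146.25]. Speed limits (degrees/s): [147.25, 147.25, 180, 180, 180, 180].

## Interface

Orientations are given as a 3x3 rotation matrix whose columns are the frame's x, y, z axes.
In Python, from workcell import robot gives the robot as it stands. Calls block until the motion is done:
- robot.move_pose(position, orientation): joint-space move of the TCP to a pose.
- robot.line_to(position, ori=None, rate=0.15, guard=None): straight line of the TCP; ori=None keeps the orientation; rate is the mean speed in m/s. With guard (N) it stops when the force on the tool has changed by that much, and returns True; else False.
- robot.movej(angles): joint-space move.
- robot.command_gripper(opening, newtons=None): finger opening in m; newtons is the grip in N (None keeps the last); returns when the fingers have stopped.
- robot.hold(seconds).
- robot.inverse_kinematics(position, orientation): joint angles nearest the present ones, or None.
- robot.read_state(): the state.
- robot.snapshot(name): name is "scene" or "side" or "wrist"; returns (picture, depth): 480x640x3 uint8, red, green, blue; 480x640 float32, m along the optical axis (not along the pixel's ray), 0 where there is no reading.
- robot.get_calibration(name): a dict with "fx", "fy", "cx", "cy" (pixels), "R" (3x3) and "t" (3): a world point X has camera coordinates R X + t. Camera axes: x right, y down, z forward; pixel columns grow to the right and rows downward; lengths in m; the calibration is good to about 2 mm. A picture is of the moment at which its call begins: read the wrist's pose just before it. get_calibration takes no time and is no camera call; for the wrist camera it gives the pose at the moment of the call.
A pose or a line that the arm cannot do raises robot.Unreachable and nothing moves.
- robot.sign_off(): hands the job in, once; it reports no verdict.
Trained networks look in the newest picture that a camera, given by its name, has taken for a name from the list of things; names that differ only in an ending like _2 or _b are one class to them, and where a whole thing is asked for, a point or a joint stands for the part that bears it (a point fixed in the world has none). Each returns a list of dicts, best first, with "conf" (0 to 1); they miss things now and then, are a little off and sometimes report something else, mostly with a low value. They report only what shows in the picture. A call takes as long as a camera call. They do not tell look-alikes from the thing itself.
- robot.silhouettes(camera, target): "mask" (480x640 bool, what is visible of it) and "extent" ([left, top, right, bottom] in pixels, round what is visible of it).
- robot.mark_of(camera, target): "at" ([column, row] in pixels: a listed point, or the origin of a listed thing).
The state is a dict: "time_s": time; "joint_positions": joint angles; "qd": joint speeds; "effort": joint torques, N m; "tool_pos": TCP position; "ee_rot": TCP orientation; "ft_force": force on the tool from outside, world axes, zero at the start; "moment": the same for the moment, N m; "grip_width": finger opening in m.
Only numpy, scipy, OpenCV 4.12 (cv2) and the standard library are available. Lean on these libraries where they do the work, as an engineer would, in place of code of your own. Each camera call takes 0.05 s, during which the arm holds its last target.

## Working session

There is one attempt and no reset: what is moved stays moved. The work goes in short steps, each a Python script; the robot and the scene stay as the last script left them, time stands still between calls to the robot, and variables do not carry over. Pictures are saved under pics/ and viewed, and the job is handed in when it is done.

```bash
ls; mkdir -p pics; cat > h.py <<'E'
from workcell import robot
import numpy as np, cv2
def save(n,im): cv2.imwrite('pics/'+n+'.png',cv2.cvtColor(im,cv2.COLOR_RGB2BGR))
def unproj(cal,px,depth=None,z=None):
    R=np.array(cal['R']);t=np.array(cal['t'])
    r=np.array([(px[0]-cal['cx'])/cal['fx'],(px[1]-cal['cy'])/cal['fy'],1.0])
    o=-R.T@t; d=R.T@r
    s=depth if depth is not None else (z-o[2])/d[2]
    return o+s*d
E
python3 - <<'E'
from h import *
for n in ['scene','side']:
    im,d=robot.snapshot(n); save(n+'0',im); np.save('pics/%s0.npy'%n,d)
    c=robot.get_calibration(n); print(n,c)
    for t in ['bed','lane_1','lane_2','lane_3','rod_a_mid','reject_tray','label_tape','bottle_cap']:
        for m in robot.mark_of(n,t)[:4]: print(t,m)
print(robot.read_state())
E
```

```text
pics
scene {'fx': 532.3185863024231, 'fy': 532.3185863024231, 'cx': 331.9376703520294, 'cy': 238.37693630094893, 'R': array([[ 0.99988198, -0.01164128, -0.0100255 ],
       [-0.01470163, -0.53557312, -0.84436088],
       [ 0.00446005,  0.84440862, -0.53568105]]), 't': array([-0.61004387,  0.12700807,  1.22074461])}
bed {'at': [297.2, 290.0], 'conf': 0.87}
lane_1 {'at': [297.9, 249.5], 'conf': 0.93}
lane_1 {'at': [295.9, 272.1], 'conf': 0.71}
lane_1 {'at': [292.6, 294.9], 'conf': 0.6}
lane_2 {'at': [297.9, 249.5], 'conf': 0.93}
lane_2 {'at': [295.9, 272.1], 'conf': 0.71}
lane_2 {'at': [292.6, 294.9], 'conf': 0.6}
lane_3 {'at': [297.9, 249.5], 'conf': 0.93}
lane_3 {'at': [295.9, 272.1], 'conf': 0.71}
lane_3 {'at': [292.6, 294.9], 'conf': 0.6}
rod_a_mid {'at': [288.4, 295.0], 'conf': 0.81}
reject_tray {'at': [289.5, 224.4], 'conf': 0.97}
reject_tray {'at': [379.7, 288.8], 'conf': 0.51}
label_tape {'at': [384.6, 288.6], 'conf': 0.87}
bottle_cap {'at': [378.3, 383.8], 'conf': 0.49}
side {'fx': 572.1163935762069, 'fy': 572.1163935762069, 'cx': 323.73441230060536, 'cy': 235.07345570321192, 
[... 1014 characters left out ...]
64e+01,  2.86617086e-03,
        7.29756150e+01, -2.11522372e+00]), 'qd': array([-0.0101843 ,  0.01561077,  0.0489711 ,  0.00958807, -0.09040756,
       -0.01427277]), 'effort': array([ 7.14364478e-05, -5.02042115e+01, -3.57260907e+01,  7.30481884e-02,
        1.82757585e-02, -5.20780699e-07]), 'tool_pos': array([ 0.26649321, -0.62017676,  0.24671867]), 'ee_rot': array([[ 3.94783273e-01,  6.19143368e-05,  9.18774272e-01],
       [-9.18774273e-01, -2.74981786e-05,  3.94783275e-01],
       [ 4.97073637e-05, -9.99999998e-01,  4.60294788e-05]]), 'ft_force': array([ 0.98973569, -0.55094769, -0.747367  ]), 'moment': array([ 0.02011669, -0.00012137, -0.04916662]), 'grip_width': 0.08820249831885138}
```

View pics/scene0.png

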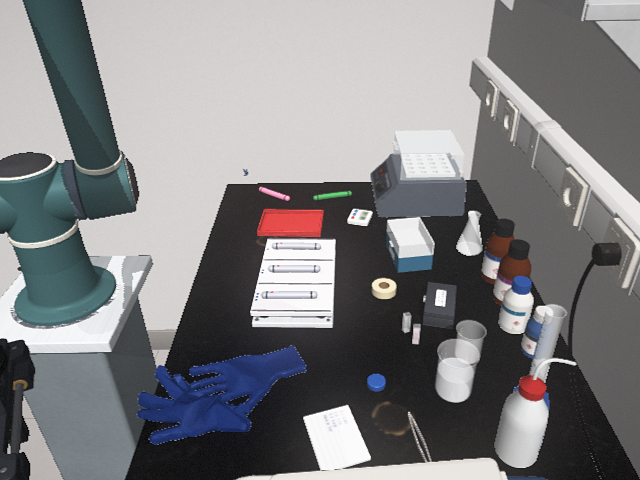

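View pics/side0.png

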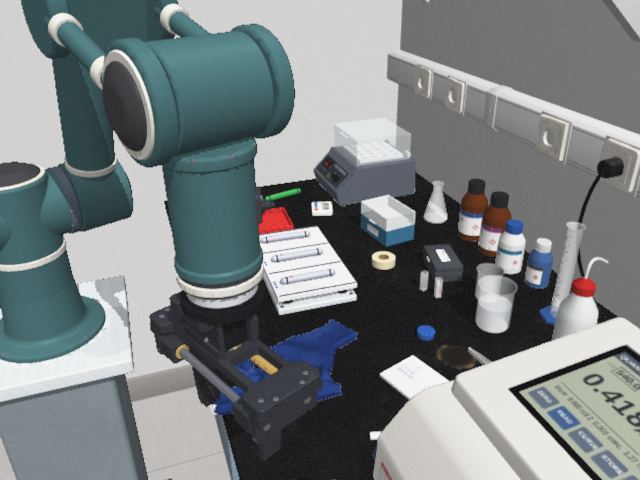

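The scene view shows the bed at ~(295,282), with rods at (297,246), (297,268) and (290,294). The red tray is at (290,222), the tape at (384,288) and the cap at (376,382). Next I'll compute positions and move the wrist camera over the bed.

```bash
python3 - <<'E'
from h import *
c=robot.get_calibration('scene')
for n,p,z in [('bed',(297.2,290),0),('l1',(297.9,249.5),.044),('l2',(295.9,272.1),.044),('l3',(292.6,294.9),.044),('tray',(289.5,224.4),0),('tape',(384.6,288.6),0),('cap',(378.3,383.8),0)]:
    print(n,unproj(c,p,z=z).round(4))
l2=unproj(c,(295.9,272.1),z=.044)
w=robot.get_calibration('wrist'); s=robot.read_state()
R=np.array(w['R']);print('cam center in tool', s['ee_rot'].T@(-R.T@w['t']-s['tool_pos']),'axes',(R@s['ee_rot']).round(3))
E
```

```text
bed [0.5302 0.001  0.    ]
l1 [0.5295 0.103  0.044 ]
l2 [0.5289 0.0103 0.044 ]
l3 [ 0.5256 -0.0724  0.044 ]
tray [0.4961 0.2957 0.    ]
tape [0.7313 0.0013 0.    ]
cap [ 0.6925 -0.2839  0.    ]
cam center in tool [ 0.00019742 -0.13793108  0.08000329] axes [[ 1.     0.001  0.001]
 [ 0.001 -0.306 -0.952]
 [-0.     0.952 -0.306]]
```

```bash
cat >> h.py <<'E'
ORI=np.array([[0,0,1.],[-1,0,0],[0,-1,0]])
E
python3 - <<'E'
from h import *
robot.move_pose([0.58,0.09,0.33],ORI)
c=robot.get_calibration('wrist')
im,d=robot.snapshot('wrist'); save('w1',im); np.save('pics/w1.npy',d)
import pickle; pickle.dump(c,open('w1.pkl','wb'))
for t in ['lane_1','rod_a_mid','reject_tray','bed']:
    for m in robot.mark_of('wrist',t)[:4]:
        p=m['at']; print(t,m,unproj(c,p,z={'lane_1':.044,'rod_a_mid':.052}.get(t,0)).round(4))
print(c, robot.read_state()['time_s'],robot.read_state()['tool_pos'],robot.read_state()['joint_positions'])
E
```

```text
lane_1 {'at': [470.8, 236.0], 'conf': 0.94} [ 0.5244 -0.0784  0.044 ]
lane_1 {'at': [313.8, 229.0], 'conf': 0.92} [0.5328 0.1034 0.044 ]
lane_1 {'at': [393.2, 234.4], 'conf': 0.73} [0.5263 0.0116 0.044 ]
rod_a_mid {'at': [472.0, 241.2], 'conf': 0.9} [ 0.5207 -0.0773  0.052 ]
reject_tray {'at': [166.5, 242.8], 'conf': 0.97} [0.501  0.2945 0.    ]
reject_tray {'at': [472.3, 242.4], 'conf': 0.34} [ 0.5016 -0.0987  0.    ]
bed {'at': [385.2, 221.4], 'conf': 0.78} [0.5296 0.0146 0.    ]
{'fx': 384.1322819037668, 'fy': 384.1322819037668, 'cx': 326.00609388646893, 'cy': 236.57444895605005, 'R': array([[ 1.45582457e-04, -9.99999949e-01, -2.82860426e-04],
       [-9.51772981e-01, -2.25343916e-04,  3.06803100e-01],
       [-3.06803149e-01,  2.24553761e-04, -9.51772965e-01]]), 't': array([0.08926744, 0.48490207, 0.64772536])} 3.9 [0.58008947 0.08955397 0.32990961] [ 6.34615995e+00  3.28302703e+00  9.68277876e+01 -2.62966505e-03
  7.98976121e+01  9.63872376e+01]
```

View pics/w1.png

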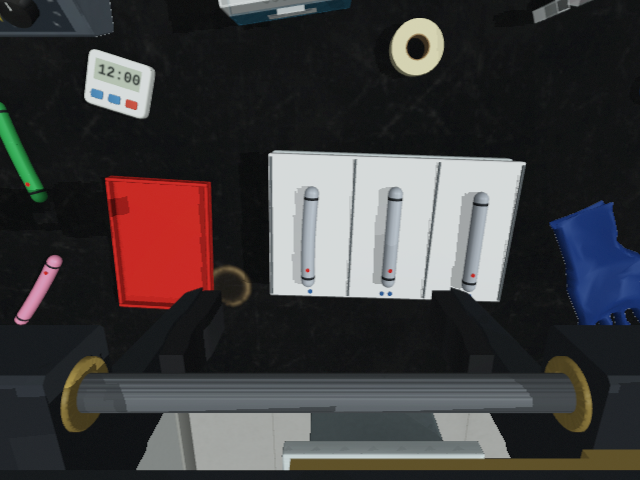

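The wrist view shows three rods: lane 1 from (312,192) to (309,283), lane 2 from (396,193) to (389,283), and lane 3 from (482,199) to (469,287). Blue dots sit in front of them, and the tray is at (165,243). I'll measure from depth and silhouettes.

```bash
python3 - <<'E'
from h import *
import pickle
c=pickle.load(open('w1.pkl','rb')); d=np.load('pics/w1.npy'); im=cv2.cvtColor(cv2.imread('pics/w1.png'),cv2.COLOR_BGR2RGB)
R=np.array(c['R']);t=np.array(c['t'])
v,u=np.mgrid[0:480,0:640]
P=np.stack([(u-c['cx'])/c['fx']*d,(v-c['cy'])/c['fy']*d,d],-1)
W=(P-t)@R
z=W[...,2]
for x0,x1 in [(285,335),(365,420),(455,500)]:
    m=(d>0)&(u>x0)&(u<x1)&(v>180)&(v<300)&(z>0.0505)&(z<.075)
    pts=W[m]; 
    mn=pts[:,0].min();mx=pts[:,0].max()
    cc=pts[:,:2].mean(0); _,_,V=np.linalg.svd(pts[:,:2]-cc,full_matrices=False)
    top=np.percentile(z[m],95)
    pl=(d>0)&(u>x0-10)&(u<x1)&(v>200)&(v<270)&(abs(z-.044)<.004)
    print(len(pts),'mean',cc.round(4),'x',mn.round(4),mx.round(4),'mid',((mn+mx)/2).round(4),'yaw',np.degrees(np.arctan2(V[0,1],V[0,0])).round(2),'top',top.round(4),'plate',np.median(z[pl]).round(4))
# plate corners by white mask
m=(z>.038)&(z<.07)&(u>255)&(u<535)&(v>140)&(v<305)&(d>0)
q=W[m][:,:2].astype(np.float32)*1000
print('bed',cv2.minAreaRect(q))
hsv=cv2.cvtColor(im,cv2.COLOR_RGB2HSV)
m=((hsv[...,0]<6)|(hsv[...,0]>174))&(hsv[...,1]>150)&(hsv[...,2]>80)&(u>90)&(u<230)&(v>160)&(v<315)
print('trayz',np.percentile(z[m],[5,50,95]))
k=m&(z>.010)
print('tray',cv2.minAreaRect(W[m][:,:2].astype(np.float32)*1000),cv2.minAreaRect(W[k][:,:2].astype(np.float32)*1000))
E
```

```text
1353 mean [0.5292 0.1082] x 0.4664 0.5844 mid 0.5254 yaw 177.05 top 0.0607 plate 0.044
1388 mean [0.5278 0.0155] x 0.4651 0.5837 mid 0.5244 yaw 178.26 top 0.0606 plate 0.0439
1445 mean [ 0.5223 -0.0787] x 0.4602 0.578 mid 0.5191 yaw 178.75 top 0.0606 plate 0.0438
bed ((529.19189453125, 14.612640380859375), (281.3896484375, 170.61692810058594), 88.02698516845703)
trayz [0.00265475 0.00428119 0.01586465]
tray ((527.3131713867188, 227.28761291503906), (182.34083557128906, 337.12811279296875), 15.505549430847168) ((530.1583251953125, 221.77947998046875), (179.2554931640625, 325.2937316894531), 15.601977348327637)
```

```bash
cat >> h.py <<'E'
a=np.radians(-2.0)
BED=np.array([0.529,0.0146]); BX=np.array([np.cos(a),np.sin(a)]); BY=np.array([-np.sin(a),np.cos(a)])
Rz=np.array([[np.cos(a),-np.sin(a),0],[np.sin(a),np.cos(a),0],[0,0,1]])
ORB=Rz@ORI
E
python3 - <<'E'
from h import *
robot.command_gripper(0.0,10)
robot.move_pose([0.526,0.108,0.10],ORB)
for n in ['wrist','side']:
    im,d=robot.snapshot(n); save(n+'2',im); np.save('pics/%s2.npy'%n,d)
fs=[]
for i in range(6):
    s=robot.read_state(); fs.append(s['ft_force']); 
print(np.array(fs).round(3))
for i in range(6):
    robot.hold(0.02); s=robot.read_state(); print(s['time_s'],s['ft_force'].round(3),s['tool_pos'].round(5),s['grip_width'])
E
```

```text
[[ 0.284 -0.11   0.558]
 [ 0.284 -0.11   0.558]
 [ 0.284 -0.11   0.558]
 [ 0.284 -0.11   0.558]
 [ 0.284 -0.11   0.558]
 [ 0.284 -0.11   0.558]]
6.2583 [ 0.02  -0.841  0.248] [0.52866 0.10827 0.10251] 0.000480034194715385
6.275 [ 0.78   0.314 -0.121] [0.52859 0.10824 0.10247] 0.0003694339937028596
6.2917 [-0.769 -1.151  0.695] [0.5285  0.10823 0.10241] 0.0005676677804289288
6.3083 [-0.063  0.326 -0.47 ] [0.52841 0.10824 0.10234] -0.00012648135429013815
6.325 [-0.486  0.449  0.201] [0.52827 0.1082  0.10223] 0.0008358872820540995
6.3417 [ 0.068  0.629 -0.268] [0.52817 0.10819 0.10215] 0.00038628567989150626
```

View pics/wrist2.png

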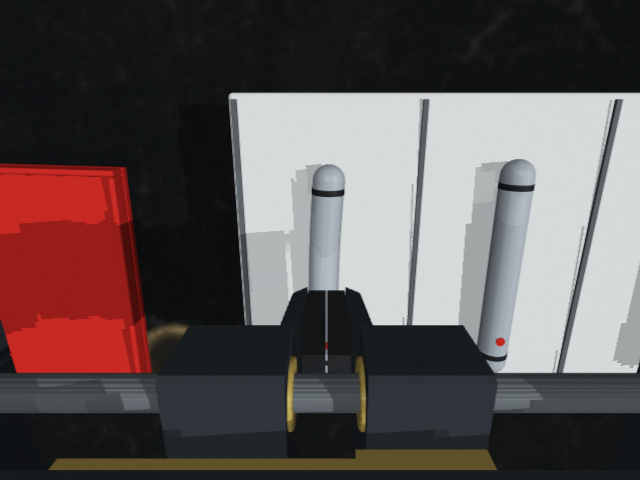

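View pics/side2.png

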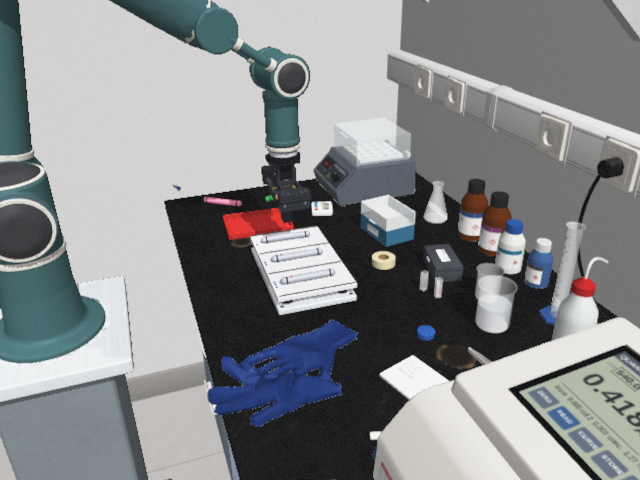

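```bash
python3 - <<'E'
from h import *
c=robot.get_calibration('wrist'); d=np.load('pics/wrist2.npy')
R=np.array(c['R']);t=np.array(c['t'])
v,u=np.mgrid[0:480,0:640]
W=(np.stack([(u-c['cx'])/c['fx']*d,(v-c['cy'])/c['fy']*d,d],-1)-t)@R
tp=robot.read_state()['tool_pos']; print(tp)
m=(d>0)&(u>250)&(u<400)&(v>270)&(v<420)&(W[...,2]>.08)
for z0 in np.arange(.088,.16,.004):
    k=m&(W[...,2]>=z0)&(W[...,2]<z0+.004)
    if k.sum()>5:
        q=W[k]-tp; print('z rel tcp',(z0-tp[2]).round(4),k.sum(),'y',q[:,1].min().round(4),q[:,1].max().round(4),'x',q[:,0].min().round(4),q[:,0].max().round(4))
E
```

```text
[0.5281673  0.10819382 0.10215213]
z rel tcp -0.0102 113 y -0.0103 0.01 x 0.0085 0.0114
z rel tcp -0.0062 244 y -0.0141 0.0129 x 0.0088 0.0124
z rel tcp -0.0022 329 y -0.0147 0.0135 x 0.008 0.0122
z rel tcp 0.0018 328 y -0.015 0.0139 x 0.0084 0.012
z rel tcp 0.0058 400 y -0.0154 0.0144 x 0.0085 0.0121
z rel tcp 0.0098 530 y -0.0158 0.0146 x -0.0026 0.0121
z rel tcp 0.0138 518 y -0.0161 0.015 x -0.0002 0.0121
z rel tcp 0.0178 500 y -0.0165 0.0154 x 0.0057 0.0121
z rel tcp 0.0218 376 y -0.0161 0.0149 x 0.0083 0.012
z rel tcp 0.0258 385 y -0.0114 0.0102 x 0.008 0.0119
z rel tcp 0.0298 455 y -0.0109 0.0098 x 0.0082 0.0118
z rel tcp 0.0338 1215 y -0.0104 0.0092 x 0.0022 0.0122
z rel tcp 0.0378 164 y -0.0101 0.0089 x -0.0106 0.0118
z rel tcp 0.0418 74 y -0.0092 0.008 x -0.0073 0.012
z rel tcp 0.0458 32 y -0.0086 0.0076 x -0.0063 0.0116
z rel tcp 0.0498 14 y -0.0079 0.0075 x -0.0014 0.0013
z rel tcp 0.0538 25 y -0.0081 0.0073 x 0.0015 0.0061
```

```bash
cat > fit.py <<'E'
from h import *
from scipy.optimize import least_squares
import pickle
def cloud(c,d):
    R=np.array(c['R']);t=np.array(c['t'])
    v,u=np.mgrid[0:480,0:640]
    return (np.stack([(u-c['cx'])/c['fx']*d,(v-c['cy'])/c['fy']*d,d],-1)-t)@R
def fitrods(c,d,yc=(0.108,.0155,-.0787),rad=.02):
    W=cloud(c,d); out=[]
    for y0 in yc:
        m=(d>0)&(abs(W[...,1]-y0)<rad)&(W[...,0]>.45)&(W[...,0]<.60)&(W[...,2]>.052)&(W[...,2]<.066)
        q=W[m]; mid=(np.percentile(q[:,0],.3)+np.percentile(q[:,0],99.7))/2
        q=q[abs(q[:,0]-mid)<.045]
        f=lambda p:np.hypot((q[:,1]-p[0]-p[1]*(q[:,0]-mid))*np.cos(np.arctan(p[1])),q[:,2]-p[2])-.008
        r=least_squares(f,[y0,-.03,.052],loss='soft_l1',f_scale=.0005)
        out.append((mid,*r.x,np.abs(r.fun).mean())) 
    return np.array(out)
if __name__=='__main__':
    print(fitrods(pickle.load(open('w1.pkl','rb')),np.load('pics/w1.npy')).round(5))
E
python3 fit.py
cat > roll.py <<'E'
from h import *
ZC=.068
def F(n):
    o=[]
    for i in range(n):
        robot.hold(1/60); o.append(robot.read_state()['ft_force'][2])
    return np.mean(o)
def test(x0,y0,yaw,smax=14.5,tgt=6.8,step=1.5):
    a=np.radians(yaw); dirn=np.array([-np.sin(a),np.cos(a)])  # roll left
    robot.move_pose([x0,y0,.085],ORB); robot.line_to([x0,y0,ZC+.005],rate=.05)
    robot.hold(.2); b=F(15); 
    hit=robot.line_to([x0,y0,ZC-.004],rate=.008,guard=3.0)
    s=robot.read_state(); z=s['tool_pos'][2]; print('bias',b.round(2),'hit',hit,'z',z.round(5),'t',round(s['time_s'],2))
    if not hit: return None
    log=[];ff=[0.0]
    def go(sv,n=3,k=.08e-3):
        nonlocal z
        p=np.array([x0,y0])+dirn*sv*1e-3
        robot.line_to([p[0],p[1],z],rate=.03)
        f=F(n)-b
        z+=np.clip(k*(f-tgt),-.0006,.0008)
        st=robot.read_state(); log.append((sv,f,st['tool_pos'][2]*1e3,z*1e3,st['time_s']))
        if f>10.3: z+=.0004
        return f
    for i in range(8): 
        f=go(0.0,4,.1e-3)
        if i>1 and abs(f-tgt)<.9: break
    sv=0
    for end,st in [(smax,step),(-smax,step),(0,3.0)]:
        n=int(np.ceil(abs(end-sv)/st))
        for s_ in np.linspace(sv,end,n+1)[1:]: go(s_)
        sv=end
        if end!=0:
            for i in range(4): go(sv,4)
    for r in log: print(' '.join('%7.2f'%v for v in r))
    robot.line_to([*(robot.read_state()['tool_pos'][:2]),.100],rate=.1)
    print('t',robot.read_state()['time_s'])
    return log
E
```

```text
[[ 5.2570e-01  1.0882e-01 -5.6050e-02  5.1940e-02  5.3000e-04]
 [ 5.2516e-01  1.4480e-02 -2.9520e-02  5.1910e-02  5.0000e-04]
 [ 5.1924e-01 -8.0800e-02 -2.1540e-02  5.1860e-02  5.5000e-04]]
```

```bash
python3 -c "
from roll import *
test(.5257,.1088,-3.0)"
```

```text
bias -0.05 hit True z 0.06812 t 8.12
   0.00    3.25   68.32   67.77    8.44
   0.00    5.06   68.12   67.59    8.76
   0.00    5.57   68.02   67.47    9.07
   0.00    5.73   67.92   67.37    9.39
   0.00    6.78   67.89   67.36    9.71
   1.45    6.52   67.86   67.34   10.01
   2.90    6.03   67.82   67.28   10.31
   4.35    6.25   67.80   67.23   10.61
   5.80    6.81   67.79   67.24   10.91
   7.25    6.63   67.79   67.22   11.21
   8.70    6.97   67.80   67.24   11.51
  10.15    6.26   67.81   67.19   11.81
  11.60    6.71   67.78   67.19   12.11
  13.05    6.20   67.78   67.14   12.41
  14.50    6.74   67.75   67.13   12.71
  14.50    6.75   67.73   67.13   13.03
  14.50    6.51   67.73   67.11   13.34
  14.50    6.60   67.73   67.09   13.66
  14.50    7.06   67.70   67.11   13.97
  13.05    6.30   67.72   67.07   14.28
  11.60    7.17   67.70   67.10   14.57
  10.15    6.61   67.71   67.08   14.88
   8.70    6.49   67.70   67.06   15.18
   7.25    7.06   67.68   67.08   15.47
   5.80    6.98   67.71   67.09   15.78
   4.35    7.43   67.68   67.14   16.07
   2.90    6.92   67.73
[... 166 characters left out ...]
18   17.57
  -4.35    7.84   67.89   67.26   17.88
  -5.80    7.84   67.99   67.35   18.18
  -7.25    7.64   68.10   67.41   18.48
  -8.70    8.27   68.17   67.53   18.77
 -10.15    7.25   68.27   67.57   19.07
 -11.60    7.86   68.37   67.65   19.38
 -13.05    8.22   68.43   67.77   19.68
 -14.50    8.01   68.54   67.86   19.98
 -14.50    7.73   68.62   67.94   20.29
 -14.50    7.49   68.64   67.99   20.61
 -14.50    7.44   68.66   68.04   20.93
 -14.50    7.20   68.70   68.08   21.24
 -11.60    6.12   68.64   68.02   21.54
  -8.70    5.91   68.52   67.95   21.84
  -5.80    5.55   68.37   67.85   22.14
  -2.90    4.80   68.21   67.69   22.44
   0.00    5.74   68.04   67.61   22.74
t 23.2167
```

```bash
python3 - <<'E'
from h import *
from fit import fitrods
s=robot.read_state(); print(s['tool_pos'])
im0,_=robot.snapshot('scene')
c=robot.get_calibration('wrist')
im,d=robot.snapshot('wrist'); save('w3',im); np.save('pics/w3.npy',d)
import pickle; pickle.dump(c,open('w3.pkl','wb'))
old=cv2.cvtColor(cv2.imread('pics/scene0.png'),cv2.COLOR_BGR2RGB)
save('s3',np.hstack([cv2.resize(x[235:305,250:340],(390,303),interpolation=cv2.INTER_CUBIC) for x in (old,im0)]))
try: print(fitrods(c,d,(.1088,.0145)).round(4))
except Exception as e: print(e)
E
```

```text
[0.52592622 0.10898601 0.09995139]
[[ 5.292e-01  1.093e-01 -7.810e-02  5.190e-02  4.000e-04]
 [ 5.260e-01  1.470e-02 -3.040e-02  5.190e-02  4.000e-04]]
```

View pics/w3.png

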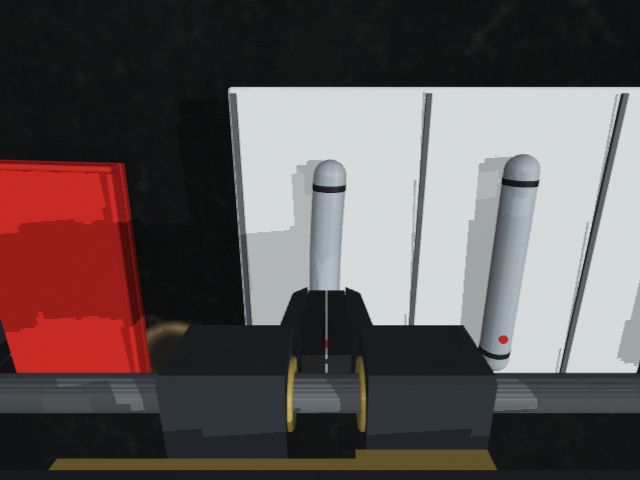

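View pics/s3.png

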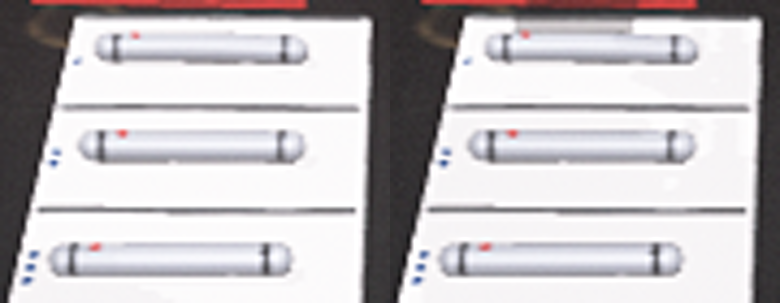

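Lane 1 rose about 1 mm on the right side and stayed level on the left, so it looks bowed. The red dot came back on top, so nothing slipped. Next is the middle lane, with coarser steps.

```bash
sed -i 's/(0,3.0)\]/*([(0,3.0)] if ret else [])]/; s/step=1.5)/step=2.4,ret=False,k0=.1e-3)/; s/def go(sv,n=3,k=.08e-3):/def go(sv,n=3,k=k0):/; s/for i in range(4): go(sv,4)/for i in range(3): go(sv,4)/' roll.py; sed -i 's/^    hit=.*/    hit=robot.line_to([x0,y0,ZC-.004],rate=.012,guard=3.0)/; s/ZC+.005\],rate=.05/ZC+.003],rate=.06/' roll.py
sed -i "s/log.append((sv,f,/log.append((sv,((st['tool_pos'][:2]-[x0,y0])@dirn)*1e3,f,/" roll.py
python3 -c "
from roll import *
robot.line_to([.5255,.0145,.100],rate=.2)
test(.5255,.0145,-1.7,step=2.5)"
```

```text
bias -0.11 hit True z 0.06806 t 25.4
   0.00    0.02    3.86   68.29   67.77   25.72
   0.00    0.02    5.32   68.09   67.62   26.03
   0.00    0.02    5.64   68.00   67.50   26.35
   0.00   -0.00    5.52   67.93   67.37   26.67
   0.00    0.02    6.05   67.85   67.30   26.98
   2.42    2.51    6.32   67.82   67.25   27.28
   4.83    4.94    7.00   67.81   67.27   27.58
   7.25    7.37    6.96   67.81   67.29   27.88
   9.67    9.81    6.23   67.83   67.23   28.18
  12.08   12.21    6.58   67.79   67.21   28.48
  14.50   14.63    7.00   67.79   67.23   28.78
  14.50   14.59    6.87   67.80   67.24   29.10
  14.50   14.59    6.77   67.81   67.23   29.42
  14.50   14.58    6.62   67.79   67.22   29.73
  12.08   11.96    7.15   67.80   67.25   30.03
   9.67    9.52    6.63   67.82   67.23   30.33
   7.25    7.15    7.33   67.80   67.29   30.63
   4.83    4.72    6.52   67.82   67.26   30.93
   2.42    2.29    6.60   67.78   67.24   31.23
   0.00   -0.09    6.93   67.78   67.25   31.53
  -2.42   -2.54    6.95   67.81   67.27   31.83
  -4.83   -4.96    6.68   67.81   67.25   32.13
  -7.25   -7.36    6.98   67.82   67.27   32.43
  -9.67   -9.79    6.81   67.82   67.27   32.73
 -12.08  -12.20    6.45   67.82   67.24   33.03
 -14.50  -14.62    6.47   67.80   67.20   33.33
 -14.50  -14.58    7.00   67.80   67.22   33.65
 -14.50  -14.57    6.99   67.80   67.24   33.97
 -14.50  -14.57    6.90   67.82   67.25   34.28
t 34.7583
```

Straight: the height stayed constant within 0.04 mm and the y tracking was good. Now the right lane.

```bash
python3 -c "
from roll import *
robot.line_to([.5195,-.0808,.100],rate=.2)
test(.5195,-.0808,-1.2,step=2.5)"
```

```text
bias -0.08 hit True z 0.06809 t 36.77
   0.00   -0.03    2.87   68.29   67.70   37.09
   0.00   -0.04    5.26   68.08   67.54   37.41
   0.00   -0.03    5.26   68.00   67.39   37.73
   0.00   -0.06    5.92   67.93   67.30   38.04
   2.42    2.43    6.33   67.87   67.25   38.34
   4.83    4.84    6.33   67.86   67.21   38.64
   7.25    7.27    6.33   67.84   67.16   38.94
   9.67    9.67    6.48   67.81   67.13   39.24
  12.08   12.08    6.63   67.80   67.11   39.54
  14.50   14.50    6.99   67.79   67.13   39.84
  14.50   14.48    7.04   67.81   67.15   40.16
  14.50   14.46    6.57   67.84   67.13   40.48
  14.50   14.47    6.69   67.79   67.12   40.79
  12.08   11.83    6.92   67.79   67.13   41.09
   9.67    9.44    6.78   67.80   67.13   41.39
   7.25    7.00    6.66   67.81   67.12   41.69
   4.83    4.57    6.74   67.80   67.11   41.99
   2.42    2.16    7.03   67.77   67.14   42.29
   0.00   -0.22    6.82   67.77   67.14   42.59
  -2.42   -2.67    6.00   67.82   67.06   42.89
  -4.83   -5.08    6.99   67.75   67.08   43.19
  -7.25   -7.50    7.39   67.78   67.14   43.49
  -9.67   -9.92    6.71   67.79   67.13   43.79
 -12.08  -12.34    7.12   67.79   67.16   44.09
 -14.50  -14.75    6.45   67.82   67.12   44.39
 -14.50  -14.71    6.88   67.81   67.13   44.71
 -14.50  -14.69    7.03   67.80   67.16   45.02
 -14.50  -14.70    6.41   67.83   67.12   45.34
t 45.8167
```

```bash
python3 - <<'E'
from h import *
import pickle
from fit import cloud
c=pickle.load(open('w1.pkl','rb')); d=np.load('pics/w1.npy'); im=cv2.cvtColor(cv2.imread('pics/w1.png'),cv2.COLOR_BGR2RGB)
W=cloud(c,d)
h=cv2.cvtColor(im,cv2.COLOR_RGB2HSV)
m=(((h[...,0]<6)|(h[...,0]>174))&(h[...,1]>150)).astype(np.uint8)
n,l,s,_=cv2.connectedComponentsWithStats(m); k=1+np.argmax(s[1:,4]); m=(l==k)&(d>0); print(s[k])
q=W[m]; 
for zz in [(0,.03),(.012,.03)]:
    k=(q[:,2]>zz[0])&(q[:,2]<zz[1]); print(cv2.minAreaRect((q[k][:,:2]*1000).astype(np.float32)))
E
```

```text
[  105   175   109   135 12538]
((495.4627685546875, 300.27655029296875), (130.5574951171875, 180.0554656982422), 86.41996765136719)
((499.8358154296875, 295.4140930175781), (121.0054931640625, 170.71861267089844), 86.41944122314453)
```

```bash
python3 - <<'E'
from roll import *
robot.command_gripper(0.045,15)
a2=np.radians(-3.0); Rr=np.array([[np.cos(a2),-np.sin(a2),0],[np.sin(a2),np.cos(a2),0],[0,0,1]])@ORI
robot.move_pose([.527,.1088,.10],Rr)
robot.line_to([.527,.1088,.0548],rate=.08)
print(robot.read_state()['tool_pos'],robot.read_state()['ft_force'])
robot.command_gripper(0.0,15)
s=robot.read_state(); print(s['grip_width'],s['time_s'])
robot.line_to([.527,.1088,.11],rate=.1)
s=robot.read_state(); print(s['grip_width'],s['time_s'],s['tool_pos'])
im,d=robot.snapshot('wrist'); save('w5',im)
E
```

```text
[0.52700762 0.10880678 0.05452748] [ 0.2460446  -0.3967347  -0.03106911]
0.01545800669869715 48.7083
0.01514773294664423 49.4083 [0.5265786  0.10871438 0.10966725]
```

View pics/w5.png

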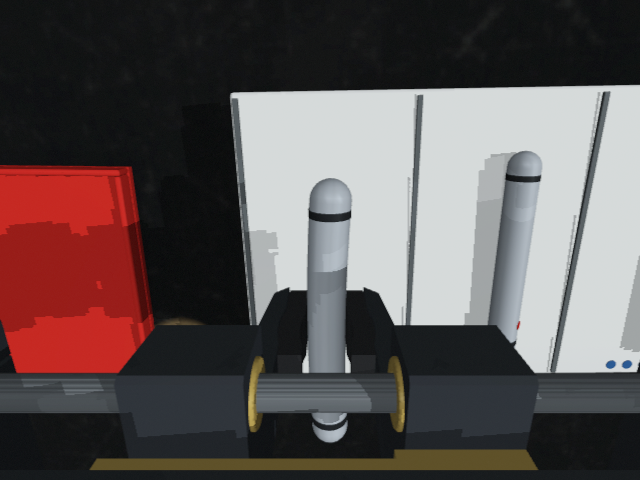

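The rod is gripped level (opening 15 mm) and the lane 1 spot is clear. Next: place it in the tray.

```bash
python3 - <<'E'
from roll import *
a2=np.radians(-3.6); Rr=np.array([[np.cos(a2),-np.sin(a2),0],[np.sin(a2),np.cos(a2),0],[0,0,1]])@ORI
x,y=.501,.2954
robot.move_pose([x,y,.10],Rr)
robot.line_to([x,y,.026],rate=.08); robot.hold(.1)
g=robot.line_to([x,y,.0135],rate=.02,guard=3)
s=robot.read_state(); print(g,s['tool_pos'],s['ft_force'],s['time_s'])
robot.command_gripper(0.030)
print(robot.read_state()['time_s'])
robot.line_to([x,y,.12],rate=.12)
robot.move_pose([.57,.12,.33],ORB)
c=robot.get_calibration('wrist')
im,d=robot.snapshot('wrist'); save('w6',im)
from fit import cloud
W=cloud(c,d)
for n,yc,x0 in [('tray',.2954,.5),('l2',.0075,.525),('l3',-.088,.52)]:
    lo=.012 if n=='tray' else .053
    m=(d>0)&(abs(W[...,1]-yc)<.045*(n=='tray')+.025*(n!='tray'))&(abs(W[...,0]-x0)<.075)&(W[...,2]>lo)&(W[...,2]<lo+.03)
    q=W[m]; print(n,q.mean(0).round(4),q.min(0).round(4),q.max(0).round(4))
print(robot.read_state()['time_s'])
E
```

```text
True [0.5008449  0.29532439 0.01510298] [-0.26434341 -0.77793456  4.38212389] 51.95
52.3667
tray [0.5018 0.2921 0.018 ] [0.4397 0.2819 0.0121] [0.5579 0.3036 0.022 ]
l2 [0.5273 0.0085 0.0581] [ 0.465  -0.0016  0.053 ] [0.5833 0.017  0.0627]
l3 [ 0.5217 -0.0859  0.0581] [ 0.4593 -0.0958  0.053 ] [ 0.578  -0.0782  0.0622]
54.5417
```

View pics/w6.png

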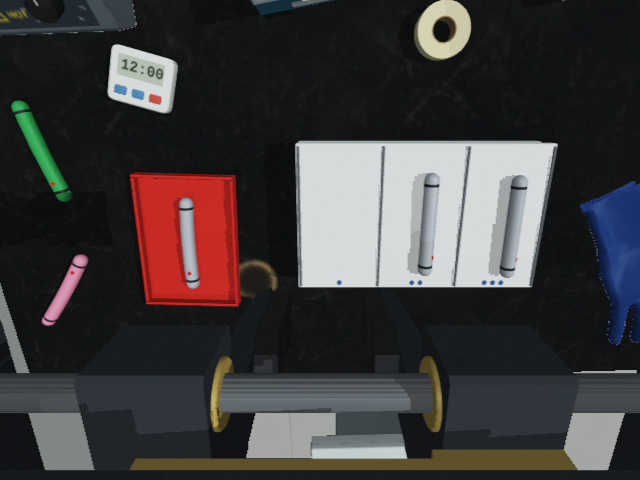

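The rod lies flat in the tray at (187,242). The other two are at rest on the plate at (430,225) and (514,227), and the bystanders haven't moved.

```bash
python3 -c "
from h import *
robot.hold(.5); print(robot.read_state()['time_s']); print(robot.sign_off())"
```

```text
55.0417
the job is handed in; nothing more can be done
None
```

I roll-tested all three rods in order, left, middle and right. I then laid the bowed one, from the left lane, in the red tray and handed the job in at about 55 s.

- **Roll tests:** I moved the finger ±14.5 mm in each lane, about 52° of rod turn. The settled force at both ends was 6.4–7.7 N. Over the whole rolling the averaged readings ran from 4.8 N to 8.3 N.
- **Left lane (bowed):** its middle rose about 0.95 mm when rolled right and stayed level to the left. The full 1.6 mm bow would give about 1.2 mm, so the rise was smaller than expected. I did not log the finger's sideways position in that lane. The red dot came back on top, so nothing slipped.
- **Middle and right lanes (straight):** once the press had settled, height stayed constant within about 0.1 mm both ways.
- **Final picture:** the bowed rod lay flat inside the tray and the two straight rods lay on the plate, about 7 mm right of where they started. The tape had not moved; the cap was out of that picture, but the arm never went near it. The gripper was clear of everything.

The hand-in gave no verdict, so these checks are all I have.

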